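# Eject the brass bushing from its stand into the blue tray

### The job

Press down the red paddle of the stand that holds the brass bushing, so that the ejector pushes the bushing up out of its nest from below; then grip the raised bushing, lift it out and set it down, without dropping it, upright in the blue tray. Leave the steel bushing in the other stand seated as it is.

Things in the scene. Friction and masses are not known exactly. Their poses are not given: they have to be found in the camera images.
- brass_bushing: Brass bushing: golden ring, 40 mm outside, 18 mm bore, 36 mm high, 0.28 kg. Origin: centre of its underside, z up its axis. It starts in a 43 mm hole, 36 mm deep, amid the block (70 x 80 mm) of a green ejector stand, its top flush with the block's, 110 mm above the bench: not grippable. The paddle, fully pressed, drives a pin up under it and raises it 29 mm, still guided by the hole.
- brass_stand_pad (a point): Centre of the top of the red paddle (42 mm disc) of the brass bushing's stand: its robot-side end, 150 mm from the bushing's axis. The rocker pivots midway to the bushing. At the start 68 mm above the bench, tilted 11 deg; pushed down (7 to 14 N) it sinks 30 mm to a stop at 38 mm, as the bushing rises; it is stiff and stays where left. The steel one's stand has the same.
- blue_tray: The shallow blue plastic tray: 110 mm square, 12 mm high, walls and floor 4 mm thick, fixed to the bench. Origin at the centre of its underside, z up, x and y along its sides. The orange tray of the same size is another one.
- steel_bushing: The steel bushing: silver-grey, of the same size as the brass one, seated flush in the nest of the other, identical green stand. Origin at the centre of its underside, z up. To be left there.
Not all that is in view belongs to the job. What is shaped like the part that bears brass_stand_pad but purple or turquoise is not meant.

How it is judged:
On the way:
1. The paddle is pressed and the brass bushing stands raised by at least 20 mm in its nest, pushed up by the ejector and not held by the fingers (height (world z) of brass_bushing above 0.094 m and height (world z) of brass_stand_pad below 0.05 m and horizontal distance between brass_bushing and brass_stand_pad between 0.13 and 0.17 m and angle between brass_bushing's own z axis and vertical below 0.17 rad and contact force between the fingers and brass_bushing below 0.5 N), for 0.2 s.
At the end, for the whole second after the job is handed in: The brass bushing stands upright (within 10 degrees) and at rest on the floor of the blue tray, its centre within 35 mm of the tray's middle along each side, and the steel bushing is still within 10 mm of where it began (x of brass_bushing in the frame of blue_tray between -0.035 and 0.035 m and y of brass_bushing in the frame of blue_tray between -0.035 and 0.035 m and z of brass_bushing in the frame of blue_tray between 0 and 0.008 m and angle between brass_bushing's own z axis and vertical below 0.17 rad and linear speed of brass_bushing below 0.02 m/s and distance of steel_bushing from where it was at the start of the episode below 0.01 m); the robot touches nothing.
It fails at once if The steel bushing is moved by more than 10 mm (distance of steel_bushing from where it was at the start of the episode above 0.01 m).
It fails at once if The brass bushing is dropped into the tray (it comes down at more than 0.8 m/s, a fall of over 30 mm) (x of brass_bushing in the frame of blue_tray between -0.035 and 0.035 m and y of brass_bushing in the frame of blue_tray between -0.035 and 0.035 m and z of brass_bushing in the frame of blue_tray below 0.03 m and linear speed of brass_bushing above 0.8 m/s).
It also fails if it takes over 54 s, if anything falls off the work surface, if the arm or the gripper's body presses on something with over 40 N, if the wrist force passes 120 N, or if a joint passes its speed limit or range.

### The arm

A 6-joint arm with a two-finger parallel gripper is mounted at the origin on the work surface. World frame = base frame: x ahead of the robot, y to its left, z up, the work surface at z = 0. Lengths are in m, angles in rad, forces in N, time in s.
With the tool pointing down it reaches from about 0.4 to 0.825 m from the base axis. Payload 7 kg.
Tool frame: the origin (TCP) lies on the mounting face of the last link; the fingertips stand 178 mm ahead of it and the grasp point (between the pads) lies 159 mm ahead of it; z points along the fingers, y is the line along which they close (so a half turn about z gives the same grasp; the last joint's range is limited). The gripper opens to 88 mm and grips with 3 to 60 N. Pads are 19 mm wide; open, the fingers measure 130 mm over their backs; the gripper's body (78 mm by 193 mm) begins 47 mm behind the grasp point.
Start: joints at [1.632, 0.359, 0.012, 0, -1.224, -0.288], TCP at [0.152, 0.658, 0.405] pointing down, gripper open.
Joint ranges: [-3.07, 3.07], [-1.43, 2.12], [-1.02, 1.25], [-3.03, 1.67], [-3.05, -0], [-3.03, 3.03]. Speed limits (rad/s): [2.39, 2.39, 3.01, 3.14, 3.14, 3.14].

### API

Orientations are given as a unit quaternion [w, x, y, z].
In Python, from station import ctrl gives the robot as it stands.
- The arm moves only by the tool move_arm, never from a script. Its argument "plan" is a list of rows, each a list of 3 entries, a list of its own where there are three numbers: the turn, a rotation vector about the tool's x, y, z scaled (see below), then the shift along the tool's x, y, z scaled (see below), then the opening, from 0 (shut) to 1 (fully open). In form: [[[rx, ry, rz], [tx, ty, tz], fingers], ...]. A call has exactly 10 rows; each row is the pose to reach, as a shift and turn from the pose commanded when the call began, along the tool's axes at that moment; what a row does not reach only later rows make up. The controller multiplies each number of a shift by 500 mm and each number of a turn by pi/2 rad. A row lasts 1/12 s, in which the tool goes at most 41.7 mm and 7.16 degrees, less where a joint would pass 70% of its speed; a pose out of reach is approached as far as the arm can. A call with a number of a shift or a turn outside -1 to 1 is refused whole. A call with a gripper value outside its range is refused whole. The fingers move at their own pace and stop on an object; "force" is the grip in N (left out, the last holds). Time passes only in rows, so rows that repeat a pose let the fingers close, or fill a call up. It gives the time, the measured TCP pose, the force, the opening and the grip force at its end, in the units of the state.
- ctrl.state(): the state, without advancing time (a new reading comes with each control period).
- ctrl.snapshot(name): name is "scene" or "side" or "wrist"; returns the picture (420x560x3 uint8, red, green, blue); there is no depth.
- ctrl.calibration(name): a dict with "vfov" (degrees; the focal length in pixels is half the picture's height over the tangent of half this angle, whatever the lens; pixels are square), "cx", "cy" (the principal point, pixels), "distortion" ([k1, k2, p1, p2, k3] as OpenCV has them; the pictures are not rectified), "pose" (4x4, takes a point from camera to world coordinates). Camera axes: x right, y down, z forward; pixel columns grow to the right and rows downward; lengths in m; the calibration is good to about 2 mm. A picture is of the moment at which its call begins: read the wrist's pose just before it. calibration takes no time and is no camera call; for the wrist camera it gives the pose at the moment of the call.
- ctrl.job_done(): hands the job in; it is judged then, once.
Trained networks look in the newest picture that a camera, given by its name, has taken for a name from the list of things; names that differ only in an ending like _2 or _b are one class to them, and where a whole thing is asked for, a point or a joint stands for the part that bears it (a point fixed in the world has none). Each returns a list of dicts, best first, with "score" (0 to 1); they miss things now and then, are a little off and sometimes report something else, mostly with a low value. They report only what shows in the picture. A call takes as long as a camera call. They do not tell look-alikes from the thing itself.
- ctrl.look_for(camera, query): "box" ([centre column, centre row, width, height] in pixels, round what is visible of it).
- ctrl.cut_out(camera, query): "pixels" (420x560 bool, what is visible of it) and "box" ([centre column, centre row, width, height] in pixels, round what is visible of it).
- ctrl.tip_of(camera, query): "uv" ([column, row] in pixels: a listed point, or the origin of a listed thing).
The state is a dict: "clock": time; "joint_pos": joint angles; "dq": joint speeds; "tau": joint torques, N m; "tcp_pos": TCP position; "tool_rot": TCP orientation; "contact_force": force on the tool from outside, world axes, zero at the start; "torque": the same for the moment, N m; "grip_width": opening from 0.0 (shut) to 1.0 (fully open); "finger_force": force on a finger pad.
Only numpy, scipy, OpenCV 4.12 (cv2) and the standard library are available. Lean on these libraries where they do the work, as an engineer would, in place of code of your own. Each camera call takes 0.05 s, during which the arm holds its last target. There are 200 camera calls.

## Working session

There is one attempt and no reset: what is moved stays moved. The work goes in short steps, Python scripts to look and compute and a tool call to move; the robot and the scene stay as the last step left them, time stands still between calls to the robot, and variables do not carry over. Pictures are saved under pics/ and viewed, at most 10 in all, crops included, and the job is handed in when it is done.

Besides the shell and the picture viewer there is one more tool, called after "Call:" by a JSON object that holds its "method" and its "body", one argument or row to a line. move_arm: Moves the arm, as the interface text tells. Its arguments: {"type":"object","properties":{"plan":{"type":"array"},"force":{"type":"number"}},"required":["plan"]}

```bash
mkdir -p pics; ls; cat > h.py <<'E'
import numpy as np, cv2
from station import ctrl
def K(name):
    c=ctrl.calibration(name); f=210/np.tan(np.radians(c["vfov"])/2)
    return np.array([[f,0,c["cx"]],[0,f,c["cy"]],[0,0,1]]),np.array(c["distortion"],float),np.array(c["pose"])
def snap(name,file=None):
    k=K(name); im=ctrl.snapshot(name)
    if file: cv2.imwrite("pics/"+file,cv2.cvtColor(im,cv2.COLOR_RGB2BGR))
    return im,k
def ray(k,uv):
    p=cv2.undistortPoints(np.array([[uv]],float),k[0],k[1])[0,0]
    return k[2][:3,3],k[2][:3,:3]@np.array([p[0],p[1],1])
def onz(k,uv,z):
    o,d=ray(k,uv); return o+d*(z-o[2])/d[2]
def proj(k,P):
    T=np.linalg.inv(k[2]); r=cv2.Rodrigues(T[:3,:3])[0]
    return cv2.projectPoints(np.array(P,float).reshape(-1,3),r,T[:3,3],k[0],k[1])[0].reshape(-1,2)
E
python3 - <<'E'
from h import *
np.set_printoptions(precision=4,suppress=True)
out=[]
for n in ["scene","side"]:
    im,k=snap(n); out.append(im)
    print(n,k[2])
    for q,z in [("brass_bushing",.074),("brass_stand_pad",.068),("blue_tray",0),("steel_bushing",.074)]:
        for r in ctrl.tip_of(n,q): print(q,np.round(r["uv"],1),round(r["score"],2),onz(k,r["uv"],z))
im=np.hstack(out); cv2.imwrite("pics/a.png",cv2.cvtColor(cv2.resize(im,(800,300),interpolation=cv2.INTER_AREA),cv2.COLOR_RGB2BGR))
cv2.imwrite("pics/scene.png",cv2.cvtColor(cv2.resize(out[0],(800,600)),cv2.COLOR_RGB2BGR))
print(ctrl.state())
E
```

```text
pics
scene [[ 0.2786  0.7945 -0.5396  0.9435]
 [ 0.9604 -0.2296  0.1579 -0.1388]
 [ 0.0016 -0.5622 -0.827   0.8478]
 [ 0.      0.      0.      1.    ]]
brass_bushing [406.  246.1] 0.86 [0.6036 0.2368 0.074 ]
brass_stand_pad [138.9 141.6] 0.88 [ 0.1798 -0.23    0.068 ]
brass_stand_pad [376.9 193.7] 0.73 [0.468  0.2352 0.068 ]
brass_stand_pad [364.6  97.8] 0.64 [0.1889 0.326  0.068 ]
blue_tray [192.6 335.6] 0.8 [ 0.6355 -0.2007  0.    ]
blue_tray [373.1 193.4] 0.25 [0.4234 0.2597 0.    ]
steel_bushing [300.2 280.1] 0.55 [0.6136 0.0162 0.074 ]
side [[-0.8688 -0.3356  0.3641  0.1635]
 [-0.4951  0.5823 -0.6448  0.506 ]
 [ 0.0044 -0.7405 -0.6721  0.5818]
 [ 0.      0.      0.      1.    ]]
brass_bushing [136.3 244.4] 0.91 [0.6052 0.2325 0.074 ]
brass_stand_pad [203.1 279.9] 0.84 [0.461  0.2314 0.068 ]
brass_stand_pad [339.2 413.1] 0.75 [0.189  0.3101 0.068 ]
brass_stand_pad [446.7 175.4] 0.63 [ 0.1797 -0.2468  0.068 ]
blue_tray [254.3 149.5] 0.73 [ 0.6448 -0.2051  0.    ]
steel_bushing [207.9 177.6] 0.5 [0.6118 0.0208 0.074 ]
{'clock': 0.5, 'joint_pos': array([ 1.6321,  0.3586,  0.0118, -0.    , -1.2241, -0.2881]), 'dq': array([ 0.0006, -0.003 , -0.0002,  0.0005, -0.0017,  0.0012]), 'tau': array([ -0.0003, -58.1799,  29.3063,   6.9972,   0.0118,  -0.    ]), 'tcp_pos': array([0.1518, 0.6577, 0.4046]), 'tool_rot': array([ 0.    ,  0.9936, -0.1132, -0.    ]), 'contact_force': array([ 0.2396, -0.5985, -0.3656]), 'torque': array([ 0.0437, -0.0126, -0.0421]), 'finger_force': 0.0, 'grip_width': 1.0013434500019855}
```

View pics/scene.png

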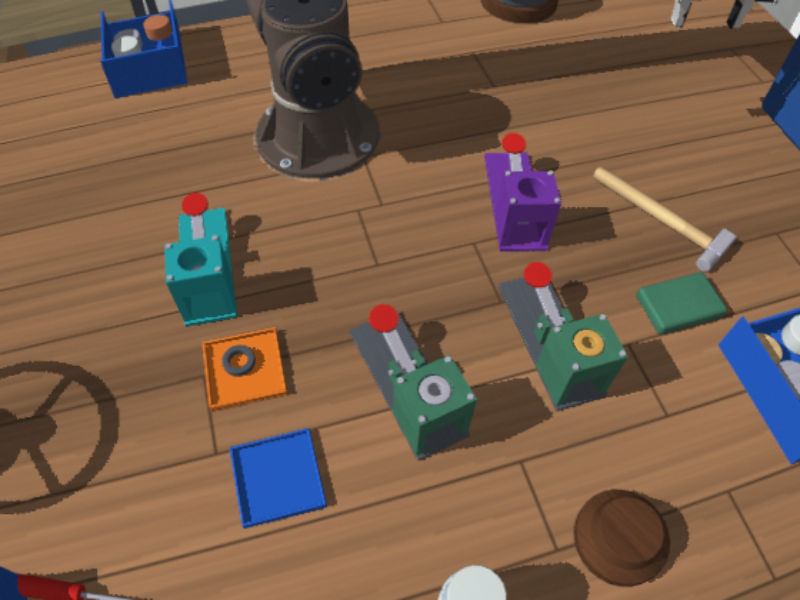

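View pics/a.png

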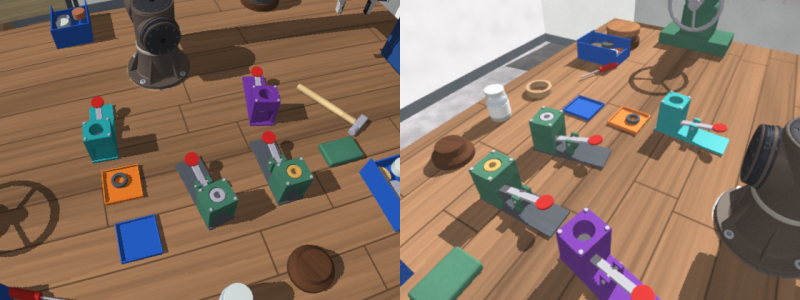

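The scene view (800x600 pixels) shows these candidates:
- Green stand with the gold ring at (588,343) and its red paddle at (538,275). This is the one to use.
- Green stand with the steel ring at (434,389), paddle at (384,318).
- Purple decoy, paddle at (514,143).
- Turquoise decoy, paddle at (195,204).
- Blue tray at (278,478), orange tray at (245,367).
- Blue boxes at (145,50) and (770,380), which are not trays.

Next I'll refine the positions by colour and check the choice in one close crop.

```bash
python3 - <<'E'
from h import *
np.set_printoptions(precision=4,suppress=True)
def comp(im,lo,hi,uv,r=30):
    hsv=cv2.cvtColor(im,cv2.COLOR_RGB2HSV)
    m=np.zeros(hsv.shape[:2],np.uint8)
    for a,b in zip(lo,hi): m|=cv2.inRange(hsv,np.array(a),np.array(b))
    w=np.zeros_like(m); cv2.circle(w,(int(uv[0]),int(uv[1])),r,255,-1)
    m&=w
    n,l,s,c=cv2.connectedComponentsWithStats(m); i=1+np.argmax(s[1:,4])
    cn=max(cv2.findContours((l==i).astype(np.uint8),0,2)[0],key=cv2.contourArea)
    return cv2.fitEllipse(cv2.convexHull(cn))[0],s[i,4]
G=([(15,90,90)],[(32,255,255)]); R=([(0,150,100),(172,150,100)],[(7,255,255),(180,255,255)])
for n,b,p in [("scene",(411,240),(377,193)),("side",(133,230),(203,281))]:
    im,k=snap(n)
    c,a=comp(im,*G,b,25); print(n,"brass top",c,a,onz(k,c,.110))
    c,a=comp(im,*R,p,22); print(n,"pad",c,a,onz(k,c,.068))
    for r in ctrl.cut_out(n,"blue_tray")[:1]:
        cn=max(cv2.findContours(r["pixels"].astype(np.uint8),0,2)[0],key=cv2.contourArea)
        q=cv2.boxPoints(cv2.minAreaRect(cn)); 
        ap=cv2.approxPolyDP(cn,8,True)[:,0]
        print("tray",r["score"],[np.round(onz(k,u,.008)[:2],3).tolist() for u in ap.astype(float)])
    if n=="scene":
        cr=im[150:330,300:460]; cv2.imwrite("pics/c.png",cv2.cvtColor(cv2.resize(cr,None,fx=3,fy=3,interpolation=cv2.INTER_CUBIC),cv2.COLOR_RGB2BGR))
        print("purple front corners",onz(k,(371+18,140),.11),onz(k,(350,144),.11))
E
```

```text
scene brass top (411.6231689453125, 239.69227600097656) 314 [0.6099 0.2356 0.11  ]
scene pad (375.9153747558594, 191.69874572753906) 289 [0.4626 0.2353 0.068 ]
tray 0.61 [[0.582, -0.144], [0.579, -0.253], [0.688, -0.25], [0.688, -0.145]]
purple front corners [0.3678 0.2998 0.11  ] [0.3556 0.2127 0.11  ]
side brass top (128.69189453125, 230.82261657714844) 336 [0.6072 0.2361 0.11  ]
side pad (202.45166015625, 282.6062927246094) 409 [0.4586 0.2362 0.068 ]
tray 0.92 [[0.685, -0.145], [0.577, -0.139], [0.582, -0.257], [0.688, -0.252]]
```

View pics/c.png

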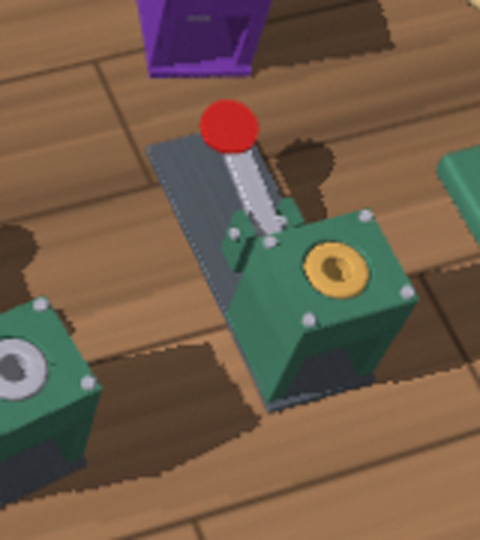

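The crop confirms it: the gold ring at (335,268) and the red disc at (229,126) belong to the same green stand. Both cameras agree, with bushing (0.6085,0.236), pad (0.4605,0.236) and a separation of 148 mm, as expected. The tray is at (0.633,-0.198) with yaw about 0.

Call:
{"method": "move_arm", "body": {
  "plan": [
    [[0, 0, -0.144], [0.08, 0.07, 0], 0],
    [[0, 0, -0.144], [0.16, 0.14, 0], 0],
    [[0, 0, -0.144], [0.22, 0.19, 0], 0],
    [[0, 0, -0.144], [0.28, 0.24, 0], 0],
    [[0, 0, -0.144], [0.34, 0.29, 0], 0],
    [[0, 0, -0.144], [0.4, 0.345, 0], 0],
    [[0, 0, -0.144], [0.46, 0.4, 0], 0],
    [[0, 0, -0.144], [0.52, 0.45, 0], 0],
    [[0, 0, -0.144], [0.58, 0.5, 0], 0],
    [[0, 0, -0.144], [0.62, 0.535, 0], 0]
  ],
  "force": 20
}}

```text
clock: 1.53
tcp_pos: [0.3946, 0.325, 0.4051]
tool_rot: [-0.0, 1.0, -0.0, 0.0]
contact_force: [0.6, 0.7, -0.9]
grip_width: 0.303
finger_force: 0.0
```

Call:
{"method": "move_arm", "body": {
  "plan": [
    [[0, 0, 0], [0.045, 0.06, 0], 0],
    [[0, 0, 0], [0.09, 0.12, 0.03], 0],
    [[0, 0, 0], [0.133, 0.183, 0.06], 0],
    [[0, 0, 0], [0.133, 0.183, 0.12], 0],
    [[0, 0, 0], [0.133, 0.183, 0.18], 0],
    [[0, 0, 0], [0.133, 0.183, 0.24], 0],
    [[0, 0, 0], [0.133, 0.183, 0.27], 0],
    [[0, 0, 0], [0.133, 0.183, 0.27], 0],
    [[0, 0, 0], [0.133, 0.183, 0.27], 0],
    [[0, 0, 0], [0.133, 0.183, 0.27], 0]
  ]
}}

```text
clock: 2.37
tcp_pos: [0.4607, 0.2364, 0.271]
tool_rot: [-0.001, 1.0, 0.0, 0.001]
contact_force: [0.4, -0.2, 0.4]
grip_width: 0.005
finger_force: 0.0
```

```bash
python3 - <<'E'
from h import *
im,k=snap("side"); im2,_=snap("scene")
o=np.hstack([im[180:380,80:330],im2[100:300,280:530]])
cv2.imwrite("pics/d.png",cv2.cvtColor(cv2.resize(o,(800,320)),cv2.COLOR_RGB2BGR))
s=ctrl.state();print(s["tcp_pos"],s["grip_width"],s["contact_force"])
E
```

```text
[0.46054474 0.23639931 0.27127079] 0.006486933769606741 [ 0.18793819 -0.34353961  0.35282545]
```

View pics/d.png

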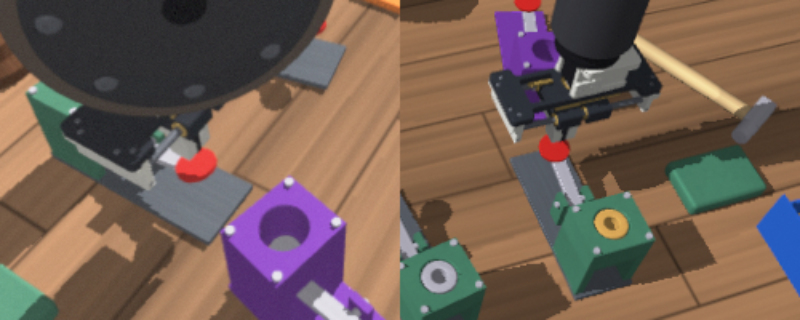

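The closed fingertips stand over the red paddle at (555,148). I'll press down now.

Call:
{"method": "move_arm", "body": {
  "plan": [
    [[0, 0, 0], [0, 0, 0.02], 0],
    [[0, 0, 0], [0, 0, 0.04], 0],
    [[0, 0, 0], [0, 0, 0.052], 0],
    [[0, 0, 0], [0, 0, 0.064], 0],
    [[0, 0, 0], [0, 0, 0.076], 0],
    [[0, 0, 0], [0, 0, 0.088], 0],
    [[0, 0, 0], [0, 0, 0.098], 0],
    [[0, 0, 0], [0, 0, 0.106], 0],
    [[0, 0, 0], [0, 0, 0.11], 0],
    [[0, 0, 0], [0, 0, 0.11], 0]
  ]
}}

```text
clock: 3.3
tcp_pos: [0.4594, 0.2359, 0.2168]
tool_rot: [0.0, 1.0, 0.0, -0.0]
contact_force: [-18.2, -1.2, 38.8]
grip_width: 0.006
finger_force: 20.5
```

Call:
{"method": "move_arm", "body": {
  "plan": [
    [[0, 0, 0], [0, 0, -0.02], 0],
    [[0, 0, 0], [0, 0, -0.07], 0],
    [[0, 0, 0], [0, 0, -0.14], 0],
    [[0, 0, 0], [0, 0, -0.21], 0],
    [[0, 0, 0], [0, 0, -0.28], 0],
    [[0, 0, 0], [0, 0, -0.34], 0.5],
    [[0, 0, 0], [0, 0, -0.37], 0.9],
    [[0, 0, 0], [0, 0, -0.37], 0.9],
    [[0, 0, 0], [0, 0, -0.37], 0.9],
    [[0, 0, 0], [0, 0, -0.37], 0.9]
  ]
}}

```text
clock: 4.13
tcp_pos: [0.4598, 0.2356, 0.3983]
tool_rot: [0.0, 1.0, -0.0, -0.001]
contact_force: [0.0, 0.7, -0.9]
grip_width: 0.324
finger_force: 0.0
```

```bash
python3 - <<'E'
from h import *
im,k=snap("wrist"); im2,k2=snap("scene"); im3,k3=snap("side")
for n,i,kk in [("wrist",im,k),("scene",im2,k2),("side",im3,k3)]:
    for r in ctrl.tip_of(n,"brass_bushing")[:2]: print(n,"bush",r["score"],onz(kk,r["uv"],.103))
    for r in ctrl.cut_out(n,"brass_bushing")[:1]: print("box",r["box"],r["score"],onz(kk,r["box"][:2],.125))
o=np.hstack([cv2.resize(im,(400,300)),cv2.resize(im2[100:310,280:560],(400,300))])
cv2.imwrite("pics/e.png",cv2.cvtColor(o,cv2.COLOR_RGB2BGR))
s=ctrl.state();print(s["tcp_pos"],s["grip_width"],s["contact_force"])
E
```

```text
wrist bush 0.77 [0.61250704 0.23654314 0.103     ]
box [283.1, 20.1, 61.5, 40.1] 0.68 [0.59492801 0.2357229  0.125     ]
scene bush 0.96 [0.60998918 0.24090491 0.103     ]
box [414.6, 236.4, 25.2, 22.8] 0.86 [0.61187787 0.23647005 0.125     ]
side bush 0.73 [0.60834842 0.23319136 0.103     ]
box [126.9, 226.6, 28.6, 24.1] 0.89 [0.60275168 0.23915663 0.125     ]
[0.46019152 0.23581264 0.39936728] 0.7315333932637939 [-0.04063967 -0.75076768  0.10849162]
```

View pics/e.png

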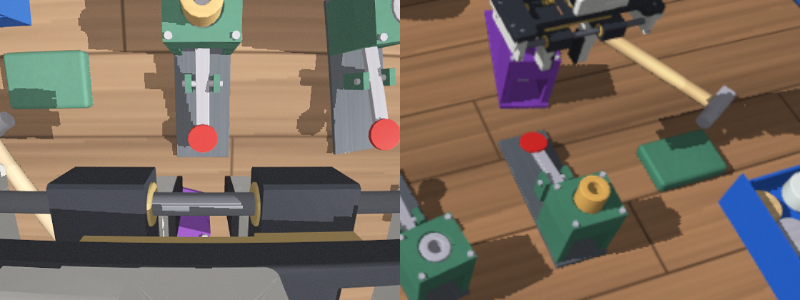

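The bushing at (592,190) stands raised and the paddle at (534,142) is down. Next I'll move over the bushing, descend and grip.

Call:
{"method": "move_arm", "body": {
  "plan": [
    [[0, 0, 0], [0.06, 0, 0], 0.9],
    [[0, 0, 0], [0.13, 0, 0], 0.9],
    [[0, 0, 0], [0.2, 0, 0], 0.9],
    [[0, 0, 0], [0.26, 0, 0], 0.9],
    [[0, 0, 0], [0.298, 0, 0], 0.9],
    [[0, 0, 0], [0.298, 0, 0.03], 0.9],
    [[0, 0, 0], [0.298, 0, 0.09], 0.9],
    [[0, 0, 0], [0.298, 0, 0.15], 0.9],
    [[0, 0, 0], [0.298, 0, 0.19], 0.9],
    [[0, 0, 0], [0.298, 0, 0.21], 0.9]
  ]
}}

```text
clock: 5.42
tcp_pos: [0.6084, 0.2351, 0.2911]
tool_rot: [0.001, 1.0, -0.001, -0.002]
contact_force: [-0.4, 0.7, 1.0]
grip_width: 0.902
finger_force: 0.0
```

Call:
{"method": "move_arm", "body": {
  "plan": [
    [[0, 0, 0], [0, 0, 0], 0.9],
    [[0, 0, 0], [0, 0, 0], 0.3],
    [[0, 0, 0], [0, 0, 0], 0.2],
    [[0, 0, 0], [0, 0, 0], 0.2],
    [[0, 0, 0], [0, 0, 0], 0.2],
    [[0, 0, 0], [0, 0, 0], 0.2],
    [[0, 0, 0], [0, 0, 0], 0.2],
    [[0, 0, 0], [0, 0, 0], 0.2],
    [[0, 0, 0], [0, 0, 0], 0.2],
    [[0, 0, 0], [0, 0, 0], 0.2]
  ],
  "force": 25
}}

```text
clock: 6.25
tcp_pos: [0.6093, 0.2359, 0.2952]
tool_rot: [-0.0, 1.0, -0.0, 0.0]
contact_force: [-0.4, 0.5, 2.4]
grip_width: 0.445
finger_force: 25.0
```

The opening of about 39 mm matches the bushing, so it's gripped. Now I'll lift it.

Call:
{"method": "move_arm", "body": {
  "plan": [
    [[0, 0, 0], [0, 0, -0.01], 0.2],
    [[0, 0, 0], [0, 0, -0.02], 0.2],
    [[0, 0, 0], [0, 0, -0.04], 0.2],
    [[0, 0, 0], [0, 0, -0.07], 0.2],
    [[0, 0, 0], [0, 0, -0.11], 0.2],
    [[0, 0, 0], [0, 0, -0.15], 0.2],
    [[0, 0, 0], [0, 0, -0.18], 0.2],
    [[0, 0, 0], [0, 0, -0.2], 0.2],
    [[0, 0, 0], [0, 0, -0.2], 0.2],
    [[0, 0, 0], [0, 0, -0.2], 0.2]
  ]
}}

```text
clock: 7.08
tcp_pos: [0.609, 0.2356, 0.3948]
tool_rot: [-0.0, 1.0, -0.0, 0.0]
contact_force: [-0.4, -0.1, -3.8]
grip_width: 0.453
finger_force: 25.0
```

Call:
{"method": "move_arm", "body": {
  "plan": [
    [[0, 0, 0], [0, 0.03, 0], 0.2],
    [[0, 0, 0], [0, 0.08, 0], 0.2],
    [[0, 0, 0], [0.01, 0.14, 0], 0.2],
    [[0, 0, 0], [0.01, 0.2, 0], 0.2],
    [[0, 0, 0], [0.02, 0.26, 0], 0.2],
    [[0, 0, 0], [0.02, 0.32, 0], 0.2],
    [[0, 0, 0], [0.03, 0.38, 0], 0.2],
    [[0, 0, 0], [0.03, 0.44, 0], 0.2],
    [[0, 0, 0], [0.04, 0.5, 0], 0.2],
    [[0, 0, 0], [0.04, 0.56, 0], 0.2]
  ]
}}

```text
clock: 7.92
tcp_pos: [0.6288, -0.0462, 0.393]
tool_rot: [0.0, 1.0, -0.0, -0.001]
contact_force: [0.5, -0.7, -3.4]
grip_width: 0.453
finger_force: 25.0
```

Call:
{"method": "move_arm", "body": {
  "plan": [
    [[0, 0, 0], [0.002, 0.06, 0], 0.2],
    [[0, 0, 0], [0.004, 0.12, 0], 0.2],
    [[0, 0, 0], [0.006, 0.18, 0], 0.2],
    [[0, 0, 0], [0.008, 0.23, 0], 0.2],
    [[0, 0, 0], [0.008, 0.27, 0], 0.2],
    [[0, 0, 0], [0.008, 0.295, 0], 0.2],
    [[0, 0, 0], [0.008, 0.308, 0], 0.2],
    [[0, 0, 0], [0.008, 0.308, 0], 0.2],
    [[0, 0, 0], [0.008, 0.308, 0], 0.2],
    [[0, 0, 0], [0.008, 0.308, 0], 0.2]
  ]
}}

```text
clock: 8.75
tcp_pos: [0.6329, -0.1974, 0.3945]
tool_rot: [-0.0, 1.0, 0.0, -0.0]
contact_force: [-0.8, 0.0, -2.7]
grip_width: 0.445
finger_force: 25.0
```

```bash
python3 - <<'E'
from h import *
im2,k2=snap("scene"); im3,k3=snap("side")
s=ctrl.state();print(s["tcp_pos"],s["grip_width"],s["contact_force"])
for n,k in (("scene",k2),("side",k3)):
    p=proj(k,[[s["tcp_pos"][0],s["tcp_pos"][1],s["tcp_pos"][2]-.192]]); print(n,"expected",p)
    for r in ctrl.tip_of(n,"brass_bushing")[:1]: print(r)
o=np.hstack([cv2.resize(im2[180:390,60:340],(400,300)),cv2.resize(im3[60:210,130:330],(400,300))])
cv2.imwrite("pics/f.png",cv2.cvtColor(o,cv2.COLOR_RGB2BGR))
E
```

```text
[ 0.63300823 -0.19719303  0.39476367] 0.44832437256981816 [ 0.99192262  0.23384976 -3.15619318]
scene expected [[175.6765348  290.60961427]]
{'uv': [174.5, 292.6], 'score': 0.7}
side expected [[253.2544525   77.54364185]]
```

View pics/f.png

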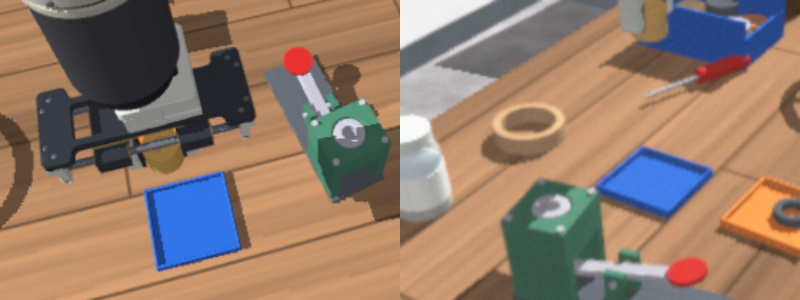

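The bushing, at (165,155), is held over the blue tray, and its position fits the expected grip. Lowering now.

Call:
{"method": "move_arm", "body": {
  "plan": [
    [[0, 0, 0], [0, 0, 0.03], 0.2],
    [[0, 0, 0], [0, 0, 0.08], 0.2],
    [[0, 0, 0], [0, 0, 0.14], 0.2],
    [[0, 0, 0], [0, 0, 0.2], 0.2],
    [[0, 0, 0], [0, 0, 0.26], 0.2],
    [[0, 0, 0], [0, 0, 0.31], 0.2],
    [[0, 0, 0], [0, 0, 0.34], 0.2],
    [[0, 0, 0], [0, 0, 0.36], 0.2],
    [[0, 0, 0], [0, 0, 0.37], 0.2],
    [[0, 0, 0], [0, 0, 0.37], 0.2]
  ]
}}

```text
clock: 9.78
tcp_pos: [0.6329, -0.198, 0.209]
tool_rot: [0.0, 1.0, -0.0, -0.001]
contact_force: [-0.8, -0.2, -2.8]
grip_width: 0.449
finger_force: 25.0
```

Call:
{"method": "move_arm", "body": {
  "plan": [
    [[0, 0, 0], [0, 0, 0.003], 0.2],
    [[0, 0, 0], [0, 0, 0.006], 0.2],
    [[0, 0, 0], [0, 0, 0.009], 0.2],
    [[0, 0, 0], [0, 0, 0.012], 0.2],
    [[0, 0, 0], [0, 0, 0.015], 0.2],
    [[0, 0, 0], [0, 0, 0.018], 0.2],
    [[0, 0, 0], [0, 0, 0.02], 0.2],
    [[0, 0, 0], [0, 0, 0.022], 0.2],
    [[0, 0, 0], [0, 0, 0.022], 0.2],
    [[0, 0, 0], [0, 0, 0.022], 0.2]
  ]
}}

```text
clock: 10.62
tcp_pos: [0.6329, -0.1983, 0.1986]
tool_rot: [-0.0, 1.0, -0.0, -0.0]
contact_force: [-0.3, 0.2, -2.5]
grip_width: 0.452
finger_force: 25.0
```

Call:
{"method": "move_arm", "body": {
  "plan": [
    [[0, 0, 0], [0, 0, 0.001], 0.2],
    [[0, 0, 0], [0, 0, 0.002], 0.2],
    [[0, 0, 0], [0, 0, 0.003], 0.2],
    [[0, 0, 0], [0, 0, 0.004], 0.2],
    [[0, 0, 0], [0, 0, 0.005], 0.2],
    [[0, 0, 0], [0, 0, 0.006], 0.2],
    [[0, 0, 0], [0, 0, 0.006], 0.2],
    [[0, 0, 0], [0, 0, 0.006], 0.2],
    [[0, 0, 0], [0, 0, 0.006], 0.2],
    [[0, 0, 0], [0, 0, 0.006], 0.2]
  ]
}}

```text
clock: 11.45
tcp_pos: [0.6329, -0.1983, 0.1961]
tool_rot: [0.0, 1.0, -0.0, 0.0]
contact_force: [-2.6, 2.1, 4.3]
grip_width: 0.451
finger_force: 25.0
```

The floor is touched: the vertical force went from -2.5 N to +4.3 N. I'll open and retreat.

Call:
{"method": "move_arm", "body": {
  "plan": [
    [[0, 0, 0], [0, 0, 0], 0.5],
    [[0, 0, 0], [0, 0, 0], 0.55],
    [[0, 0, 0], [0, 0, 0], 0.65],
    [[0, 0, 0], [0, 0, 0], 0.8],
    [[0, 0, 0], [0, 0, 0], 0.8],
    [[0, 0, 0], [0, 0, 0], 0.8],
    [[0, 0, 0], [0, 0, -0.02], 0.8],
    [[0, 0, 0], [0, 0, -0.06], 0.8],
    [[0, 0, 0], [0, 0, -0.12], 0.8],
    [[0, 0, 0], [0, 0, -0.18], 0.8]
  ]
}}

```text
clock: 12.28
tcp_pos: [0.6326, -0.1983, 0.2866]
tool_rot: [0.0, 1.0, -0.0, -0.001]
contact_force: [-0.1, -0.7, -0.2]
grip_width: 0.8
finger_force: 0.0
```

Call:
{"method": "move_arm", "body": {
  "plan": [
    [[0, 0, 0], [0, 0, -0.06], 0.8],
    [[0, 0, 0], [0, 0, -0.12], 0.8],
    [[0, 0, 0], [0, 0, -0.18], 0.8],
    [[0, 0, 0], [-0.03, 0, -0.22], 0.8],
    [[0, 0, 0], [-0.08, 0, -0.22], 0.8],
    [[0, 0, 0], [-0.12, 0, -0.22], 0.8],
    [[0, 0, 0], [-0.16, 0, -0.22], 0.8],
    [[0, 0, 0], [-0.18, 0, -0.22], 0.8],
    [[0, 0, 0], [-0.18, 0, -0.22], 0.8],
    [[0, 0, 0], [-0.18, 0, -0.22], 0.8]
  ]
}}

```text
clock: 13.12
tcp_pos: [0.5429, -0.1983, 0.3967]
tool_rot: [0.0, 1.0, -0.0, 0.001]
contact_force: [1.2, 0.2, -0.1]
grip_width: 0.798
finger_force: 0.0
```

```bash
python3 - <<'E'
from h import *
im2,k2=snap("scene"); im3,k3=snap("side")
for n,k in (("scene",k2),("side",k3)):
    for r in ctrl.tip_of(n,"brass_bushing")[:1]: print(n,r["score"],onz(k,r["uv"],.004))
o=np.hstack([cv2.resize(im2[180:390,60:340],(400,300)),cv2.resize(im3[60:210,130:330],(400,300))])
cv2.imwrite("pics/g.png",cv2.cvtColor(o,cv2.COLOR_RGB2BGR))
E
```

```text
scene 0.61 [ 0.63517145 -0.19442857  0.004     ]
side 0.74 [ 0.62578064 -0.20880523  0.004     ]
```

View pics/g.png

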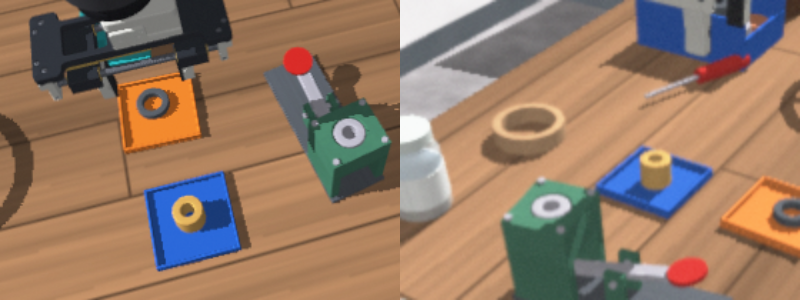

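The bushing stands upright in the middle of the blue tray, at (188,212) and (655,168). The steel one is still flush at (348,132), and the arm is clear.

```bash
python3 -c "
from station import ctrl
print(ctrl.job_done())"
```

```text
the job is handed in; nothing more can be done
None
```

I pressed the brass stand's paddle, lifted the raised bushing out and set it upright near the middle of the blue tray, left the steel bushing seated, and handed the job in at about 13 s on the robot's clock; no verdict was returned.

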